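# Clip the torch to the snap hook

### The job

Clip the black torch that has a loop at its tail onto the snap hook so that it can be found in the dark: hold the torch, put its loop over the hook's free post and push it down against the sprung gate until the loop has passed inside and the gate has snapped shut above it. Let go and leave the torch lying flat on the crate top. The torch without a loop and the hook without a gate are not wanted.

Things in the scene. Friction and masses are not known exactly. Their poses are not given: they have to be found in the camera images.
- loop_torch: Black flat-sided torch lying on the crate top (z = 0), 0.2 kg, rigid loop at its tail. Origin: underside, middle of the grip; x points to the loop, z up. Grip 36 mm wide (y), 40 high, x = -35 to 50 mm; head 50 wide, x = -63 to -35. Loop: level closed eye of 8 mm round bar, centre 17 mm above the underside; hole 44 long (x 50 to 94), 40 wide. A like torch without loop lies nearby.
- loop_bar (a point): Middle of the loop's end bar (8 mm thick): 98 mm along +x from the torch's origin and 17 mm up; axes as the torch's. When clipped, this bar lies between the hook's two posts and under the gate, the nose inside the loop's hole.
- snap_hook: Fixed upright steel U of 10 mm bar, 74 mm high, on a 100 x 44 x 4 mm plate. Origin: crate top, at the centre of the free post (nose). x points to the second post (centre x = 56 mm). Bottom bar's top at z = 10. Torch comes from the -x side, its x along the hook's x; loop goes down over the nose, loop_bar 9 to 34 mm past the nose's centre, best 20. A like hook without gate is nearby.
- gate (a joint): The hook's gate: 8 mm round bar, level at z = 68 mm, hinged by the second post (hook x = 52 mm), tip at the nose. 0 = shut, 1.5 rad = swung down inside the U; it opens only downwards (about 1.5 to 4 N at the bar) and springs shut. The loop's bar passes it at 0.6 to 1.3 rad; it shuts above the bar once the torch lies on the crate top.
Not all that is in view belongs to the job. What is shaped like the loop_torch but brown or red is not meant. What is shaped like the snap_hook but pink is not meant.

How it is judged:
By the outcome, as a careful person would: the job done as asked, in the order asked, and still so for the second after the job is handed in, with the robot touching nothing.
It also fails if it takes over 38 s, if anything falls off the work surface, if the arm or the gripper's body presses on something with over 40 N, if the wrist force passes 120 N, or if a joint passes its speed limit or range.

### The arm

A 7-joint arm with a two-finger parallel gripper is mounted at the origin on the work surface. World frame = base frame: x ahead of the robot, y to its left, z up, the work surface at z = 0. Lengths are in m, angles in degrees, forces in N, time in s.
With the tool pointing down it reaches from about 0.425 to 0.875 m from the base axis. Payload 4.7 kg.
Tool frame: the origin (TCP) lies at the very end of the fingers, on their centre line; the grasp point (between the pads) lies 19 mm behind it; z points along the fingers, y is the line along which they close (so a half turn about z gives the same grasp; the last joint's range is limited). The gripper opens to 87 mm and grips with 3 to 60 N. Pads are 19 mm wide; open, the fingers measure 117 mm over their backs; the gripper's body (75 mm by 190 mm) begins 51 mm behind the grasp point.
Start: joints at [-66.228, 18.392, -4.016, 83.108, 1.295, 78.541, -3.26], TCP at [0.254, 0.598, 0.183] pointing down, gripper open.
Joint ranges: [-163.93, 163.93], [-17.29, 119.83], [-79.2, 71.16], [3.27, 140.29], [-89.18, 269.18], [5.43, 117.66], [-154.24, 154.24]. Speed limits (degrees/s): [147.25, 147.25, 180, 180, 180, 180, 180].

### API

Orientations are given as [roll, pitch, yaw] about the fixed x, y, z axes, in that order (R = Rz(yaw) Ry(pitch) Rx(roll)).
In Python, from cell import telemetry, cams, env gives the robot as it stands.
- The arm moves only by the tool arm_command, never from a script. Its argument "series" is text: rows parted by semicolons, each of 5 numbers parted by spaces: the shift along the tool's x, y, z in mm, then the turn about the tool's z in rad, then the closure in counts, from 0 (fully open) to 255 (shut). A call has 1 to 20 rows; each row shifts and turns the commanded pose from where the row before left it, along the tool's axes as they then stand; what a row does not reach is not made up. A row lasts 1/12 s, in which the tool goes at most 41.7 mm and 7.16 degrees, less where a joint would pass 70% of its speed; a pose out of reach is approached as far as the arm can. A call is refused whole if a number of a shift passes 41.7 or a number of a turn 0.125, either way. A call with a gripper value outside its range is refused whole. The fingers move at their own pace and stop on an object; "squeeze" is the grip in N (left out, the last holds). Time passes only in rows, so rows that do not move let the fingers close. It gives the time, the measured TCP pose, the force, the opening and the grip force at its end, in the units of the state.
- telemetry.get_obs(): the state, without advancing time (a new reading comes with each control period).
- cams.read_camera(name): name is "scene" or "side" or "wrist"; returns the picture (480x640x3 uint8, blue, green, red); there is no depth.
- cams.calibration(name): a dict with "K" (3x3 intrinsics, pixels), "dist" ([k1, k2, p1, p2, k3] as OpenCV has them; the pictures are not rectified), "origin" and "rotation" of the camera in the world; the wrist camera has in their place "hand_eye" (4x4, takes a point from camera to tool coordinates, whose origin is the TCP and whose axes are the flange's). Camera axes: x right, y down, z forward; pixel columns grow to the right and rows downward; lengths in m; the calibration is good to about 2 mm. A picture is of the moment at which its call begins: read the wrist's pose just before it. calibration takes no time and is no camera call.
- env.sign_off(): hands the job in; it is judged then, once.
The state is a dict: "time_s": time; "qpos": joint angles; "joint_velocities": joint speeds; "effort": joint torques, N m; "tool_pos": TCP position; "tool_rot": TCP orientation; "force": force on the tool from outside, world axes, zero at the start; "wrist_torque": the same for the moment, N m; "grip_width": finger opening in m; "grasp_force": force on a finger pad.
Only numpy, scipy, OpenCV 4.12 (cv2) and the standard library are available. Lean on these libraries where they do the work, as an engineer would, in place of code of your own. Each camera call takes 0.05 s, during which the arm holds its last target. There are 200 camera calls.

## Working session

There is one attempt and no reset: what is moved stays moved. The work goes in short steps, Python scripts to look and compute and a tool call to move; the robot and the scene stay as the last step left them, time stands still between calls to the robot, and variables do not carry over. Pictures are saved under pics/ and viewed, at most 10 in all, crops included, and the job is handed in when it is done.

Besides the shell and the picture viewer there is one more tool, called after "Call:" as name(argument=value, ...), one argument or row to a line, values as JSON. arm_command: Moves the arm, as the interface text tells. Its arguments: {"type":"object","properties":{"series":{"type":"string"},"squeeze":{"type":"number"}},"required":["series"]}

```bash
mkdir -p pics; ls
python3 - <<'E'
from cell import telemetry,cams,env
import cv2,json
o=telemetry.get_obs();print(o)
for n in("scene","side","wrist"):
    cv2.imwrite(f"pics/{n}0.png",cams.read_camera(n));c=cams.calibration(n);print(n,c)
E
```

```text
pics
{'time_s': 0.0, 'qpos': array([-66.22769708,  18.43817645,  -4.01653381,  83.17397599,
         1.29493713,  78.53997325,  -3.26033432]), 'joint_velocities': array([ 0.06213715,  0.00396887, -0.01010863,  0.0500124 ,  0.02986649,
       -0.0180923 , -0.04540784]), 'effort': array([ 1.29868763e-04, -4.91274691e+01, -4.03742613e-01, -3.12516475e+01,
       -6.38633547e-02,  4.40821680e-02,  1.56555138e-04]), 'tool_pos': array([0.25340327, 0.59790241, 0.18197983]), 'tool_rot': array([-1.79893116e+02,  5.30317712e-03,  1.57038035e+02]), 'force': array([0.14696927, 1.25523567, 0.10976829]), 'wrist_torque': array([0.0232481 , 0.0056967 , 0.01244006]), 'grasp_force': 0.0, 'grip_width': 0.08723089019208904}
scene {'K': array([[473.13944998,   0.        , 318.6962541 ],
       [  0.        , 473.13944998, 239.24602349],
       [  0.        ,   0.        ,   1.        ]]), 'dist': array([0.04404061, 0.        , 0.        , 0.        , 0.        ]), 'origin': array([ 1.34972301, -0.03170152,  0.7472143 ]), 'rotation': array([-128.44800111,   -0.1858944 ,   88.62100195])}
side {'K': array([
[... 251 characters left out ...]
4739068, -0.43050694,  0.7326097 ]), 'rotation': array([-136.77375872,    1.07016713,  -49.04765505])}
wrist {'K': array([[383.60779801,   0.        , 317.31450727],
       [  0.        , 383.60779801, 243.96584254],
       [  0.        ,   0.        ,   1.        ]]), 'dist': array([0.02815828, 0.        , 0.        , 0.        , 0.        ]), 'hand_eye': array([[ 2.88886584e-05, -9.52808096e-01, -3.03573273e-01,
         8.23207128e-02],
       [ 9.99998616e-01,  5.32423488e-04, -1.57592527e-03,
        -1.83303752e-04],
       [ 1.66318389e-03, -3.03572808e-01,  9.52806793e-01,
        -2.02159085e-01],
       [ 0.00000000e+00,  0.00000000e+00,  0.00000000e+00,
         1.00000000e+00]])}
```

View pics/scene0.png

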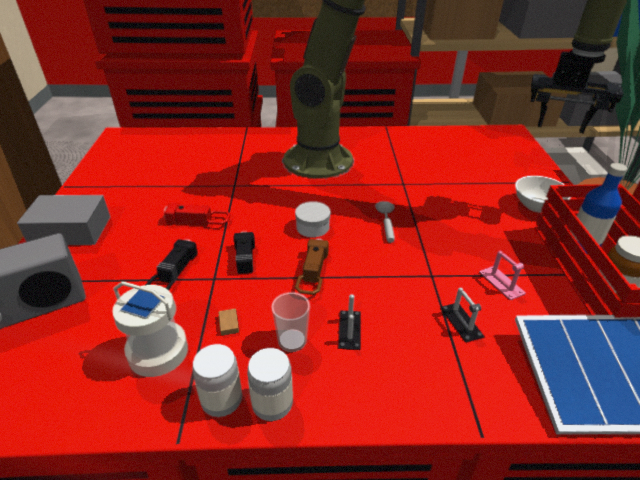

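View pics/side0.png

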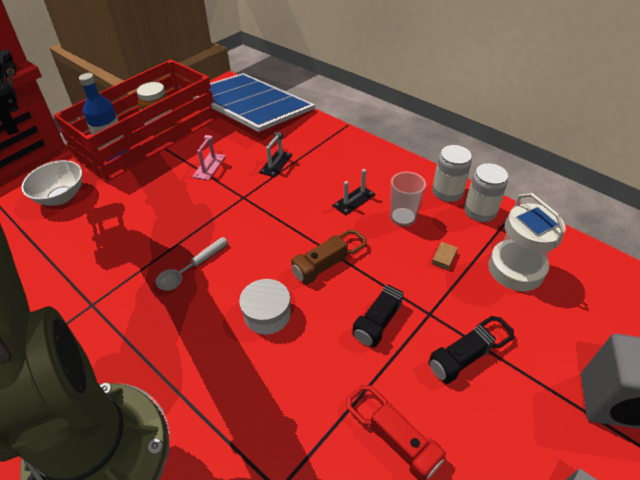

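The side view shows two black torches. The one at (470,350), scene (175,262), has an eye at its tail. The one at (378,315), scene (245,250), has none. There are two black hooks: side (275,155), scene (462,315) has a bar across the top, while side (353,195), scene (348,325) has open posts. So I take the first of each pair, and check them in one enlarged crop.

```bash
cat > h.py <<'E'
import numpy as np,cv2
from scipy.spatial.transform import Rotation as R
from cell import telemetry,cams,env
def cam(n,o=None):
    c=cams.calibration(n)
    if n!="wrist": return c,R.from_euler('xyz',c['rotation'],degrees=True).as_matrix(),np.array(c['origin'])
    Rt=R.from_euler('xyz',o['tool_rot'],degrees=True).as_matrix();H=c['hand_eye']
    return c,Rt@H[:3,:3],Rt@H[:3,3]+o['tool_pos']
def p2w(n,px,z,o=None):
    c,Rc,t=cam(n,o)
    u=cv2.undistortPoints(np.array([[px]],float),c['K'],c['dist'])[0,0]
    d=Rc@[u[0],u[1],1];return (t+d*(z-t[2])/d[2])
def w2p(n,P,o=None):
    c,Rc,t=cam(n,o);q=(np.atleast_2d(P)-t)@Rc
    return cv2.projectPoints(q,np.zeros(3),np.zeros(3),c['K'],c['dist'])[0][:,0]
E
python3 - <<'E'
from h import *
s=cv2.imread('pics/scene0.png');d=cv2.imread('pics/side0.png')
def cr(im,x,y,w=100,h=75): return cv2.resize(im[y:y+h,x:x+w],(400,300),interpolation=cv2.INTER_CUBIC)
cv2.imwrite('pics/c.png',np.vstack([np.hstack([cr(s,130,225),cr(s,415,275)]),np.hstack([cr(d,425,310),cr(d,230,120)])]))
print(p2w('scene',(190,247),.02),p2w('scene',(155,283),.02),p2w('scene',(462,322),0))
print(p2w('side',(438,368),.02),p2w('side',(508,325),.02),p2w('side',(275,163),0))
E
```

```text
[ 0.45795695 -0.31823066  0.02      ] [ 0.58162751 -0.37099366  0.02      ] [6.90929688e-01 2.84018161e-01 1.11022302e-16]
[ 0.45428555 -0.3246831   0.02      ] [ 0.60572082 -0.37664322  0.02      ] [0.69065359 0.28267333 0.        ]
```

View pics/c.png

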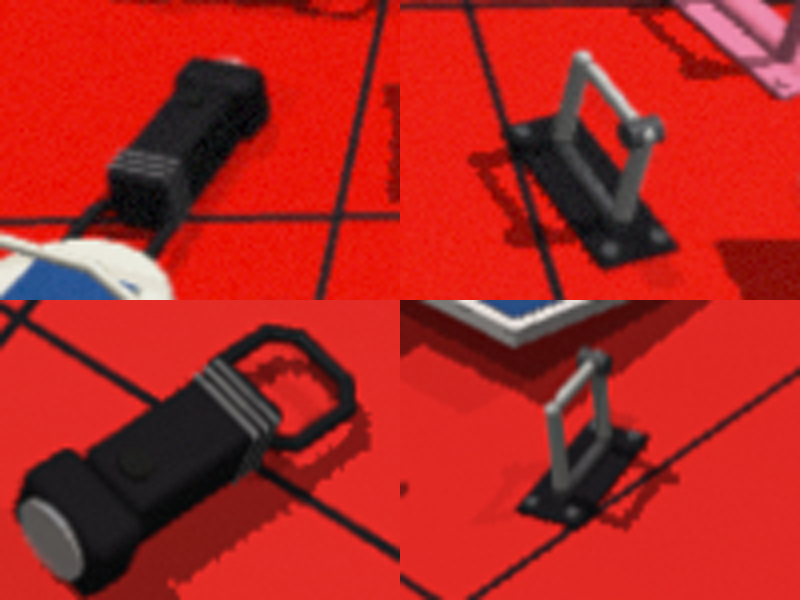

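The crops confirm it: the black torch with the eye, and the black hook with a level gate bar. The hook's hinge is at scene (475,308) and its nose at scene (460,289). Now I'll work out the poses.

```bash
cat >> h.py <<'E'
from scipy.optimize import least_squares
def fit(obs,g):
    """obs: list of (cam,px,local xyz,state); solve planar pose x,y,yaw"""
    def r(v):
        c,s=np.cos(v[2]),np.sin(v[2]);e=[]
        for n,p,l,o in obs:
            P=[v[0]+c*l[0]-s*l[1],v[1]+s*l[0]+c*l[1],l[2]]
            e+=list(w2p(n,P,o)[0]-p)
        return e
    q=least_squares(r,g,loss='soft_l1');return q.x[:2],np.degrees(q.x[2]),np.array(r(q.x)).round(1)
def go(o,P,yaw=None):
    a=np.radians(o['tool_rot'][2]);d=(np.array(P)-o['tool_pos'])*1e3
    print('tool mm',np.round([d[0]*np.cos(a)+d[1]*np.sin(a),d[0]*np.sin(a)-d[1]*np.cos(a),-d[2]],1),'turn rad', None if yaw is None else np.radians(o['tool_rot'][2]-yaw).round(3))
E
python3 - <<'E'
from h import *
s,d='scene','side'
print(fit([(s,(460,289),(0,0,.072),0),(s,(475,308),(.056,0,.07),0),(s,(455.5,309.5),(0,0,.008),0),(s,(470.5,328.7),(.056,0,.008),0),
(d,(268.7,146.2),(0,0,.072),0),(d,(278.7,135),(.056,0,.07),0),(d,(270,166),(0,0,.008),0),(d,(280.7,154.5),(.056,0,.008),0)],(.69,.28,0.5)))
print(fit([(d,(437,369),(-.063,0,.02),0),(d,(425+275/4,310+28/4),(.09,.02,.017),0) if 0 else (d,(485,335),(.05,0,.04),0),(s,(186,244),(-.063,0,.04),0),(s,(166,266),(.05,0,.04),0)],(.515,-.344,-.37)))
o=telemetry.get_obs()
go(o,(.55,.3,.3));go(o,(.515,-.344,.2),159)
print(p2w(s,(615,172),.2))
E
```

```text
(array([0.66459192, 0.27341045]), np.float64(16.910880192082853), array([ 0.1, -0.8,  0.5,  0.3, -1.1,  0.5, -1.3,  0.9, -1.1, -0.8, -0.1,
       -1.5, -0. ,  0.9, -0.3, -0.3]))
(array([ 0.50984915, -0.33952303]), np.float64(-13.344432024517854), array([-0.7,  1.5,  0.3, -6.4,  0.5, -5.9, -1.1,  3. ]))
tool mm [-389.3 -158.7 -117.8] turn rad None
tool mm [-608.3 -765.3  -17.8] turn rad -0.034
[0.43316135 0.65216237 0.2       ]
```

Call:
arm_command(
  series="0 0 -40 0 0;0 0 -40 0 0;-5 -2 -38 0 0;-32 -13 0 0 0;-32 -13 0 0 0;-32 -13 0 0 0;-32 -13 0 0 0;-32 -13 0 0 0;-32 -13 0 0 0;-32 -13 0 0 0;-32 -13 0 0 0;-32 -13 10 0 0;-32 -13 20 0 0;-32 -13 30 0 0;-32 -13 30 0 0;0 0 0 0 0;0 0 0 0 0",
)

```text
time_s: 1.57
tool_pos: [0.546, 0.3023, 0.2137]
tool_rot: [-179.7, -0.1, 156.8]
force: [-0.8, 0.3, 0.3]
grip_width: 0.0868
grasp_force: 0.0
```

Run:
```python
from h import *
import pickle
o=telemetry.get_obs();im=cams.read_camera('wrist');pickle.dump(o,open('o1.pkl','wb'));cv2.imwrite('pics/w1f.png',im)
print(o['tool_pos'],o['tool_rot'],o['time_s'])
a=np.radians(16.9)
P=[[.6646+np.cos(a)*x,.2734+np.sin(a)*x,z] for x,z in((0,.074),(.056,.074),(0,.004),(.056,.004))]
p=w2p('wrist',P,o);print(p.round(1))
x,y=(p.mean(0)-[100,75]).astype(int);x=min(max(x,0),440);y=min(max(y,0),330);print('crop',x,y)
cv2.imwrite('pics/w1.png',cv2.resize(im[y:y+150,x:x+200],(800,600),interpolation=cv2.INTER_CUBIC))
go(o,(.515,-.344,.22),160)
```

```text
[0.54604164 0.30229422 0.21374329] [-1.79738872e+02 -1.22502452e-01  1.56751797e+02] 1.5667
[[338.8 333. ]
 [372.9 369.7]
 [336.  302. ]
 [365.2 334.2]]
crop 253 259
tool mm [-226.6 -606.1   -6.3] turn rad -0.057
```

View pics/w1.png

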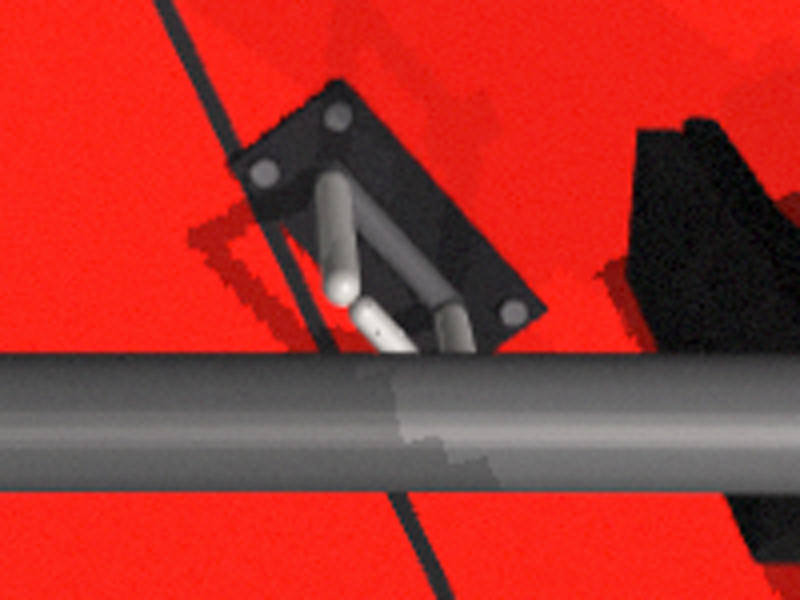

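Hook in view: nose top at wrist (338.8,331.5), within 1.5 px of the prediction. Plate corners are at (338,279), (312,300) and (390,336). On to the torch.

Call:
arm_command(
  series="-14.2 -37.9 0 0 0;-14.2 -37.9 0 0 0;-14.2 -37.9 0 0 0;-14.2 -37.9 0 0 0;-14.2 -37.9 0 0 0;-14.2 -37.9 0 0 0;-14.2 -37.9 0 0 0;-14.2 -37.9 0 0 0;-14.2 -37.9 0 0 0;-14.2 -37.9 0 0 0;-14.2 -37.9 0 0 0;-14.2 -37.9 0 0 0;-14.2 -37.9 0 0 0;-14.2 -37.9 0 0 0;-14.2 -37.9 0 0 0;-14.2 -37.9 0 -0.057 0;0 0 0 0 0;0 0 0 0 0;0 0 0 0 0",
)

```text
time_s: 3.2
tool_pos: [0.5201, -0.3394, 0.2171]
tool_rot: [179.9, 0.1, 160.4]
force: [0.6, 1.4, 0.2]
grip_width: 0.0869
grasp_force: 0.0
```

Run:
```python
from h import *
import pickle
o1=pickle.load(open('o1.pkl','rb'))
w='wrist'
print(fit([(w,(338.75,331.5),(0,0,.072),o1),(w,(335.5,302.7),(0,0,.012),o1),(w,(366.7,335.2),(.056,0,.010),o1),(w,(338,279),(-.022,-.022,.004),o1),(w,(311.7,300.2),(-.022,.022,.004),o1),(w,(390,336),(.078,-.022,.004),o1)],(.665,.273,.29)))
o=telemetry.get_obs();im=cams.read_camera('wrist');pickle.dump(o,open('o2.pkl','wb'))
print(o['tool_pos'],o['tool_rot'],o['time_s'])
cv2.imwrite('pics/w2.png',im)
```

```text
(array([0.66354962, 0.27289155]), np.float64(47.63881975295997), array([ -0.8,  -0.1,   0.1,   1.8,  13.5, -17.2, -26.3,  32.8,  12.2,
       -20.7,  -0.4,   0.4]))
[ 0.52005775 -0.33940381  0.21710893] [1.79908136e+02 7.43471483e-02 1.60433171e+02] 3.2
```

View pics/w2.png

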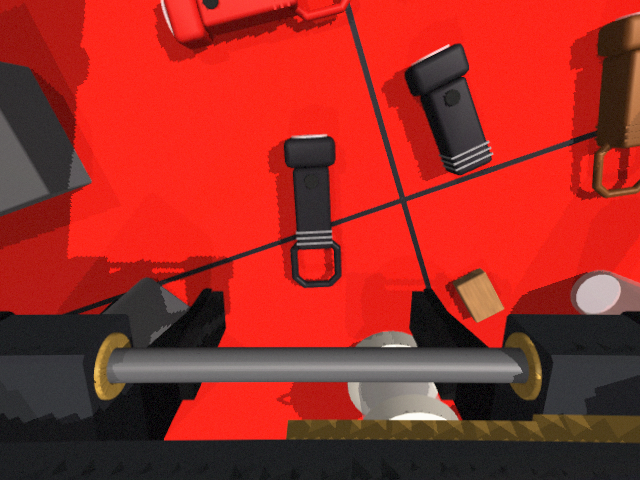

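The torch is dead ahead of the wrist camera: loop end bar at (317,284), tail edge at (315,246), head at (310,150). The loopless torch is at (455,110).

Run:
```python
from h import *
import pickle
o1=pickle.load(open('o1.pkl','rb'));o=pickle.load(open('o2.pkl','rb'))
w='wrist'
print(fit([(w,(338.75,331.5),(0,0,.072),o1),(w,(335.5,302.7),(0,0,.012),o1),(w,(366.7,335.2),(.056,0,.010),o1),(w,(338,279),(-.022,.022,.004),o1),(w,(311.7,300.2),(-.022,-.022,.004),o1),(w,(390,336),(.078,.022,.004),o1)],(.665,.273,.29)))
p,y,r=fit([(w,(317,283.5),(.098,0,.017),o),(w,(316,263),(.072,0,.017),o),(w,(315,246),(.05,0,.04),o),(w,(311,168),(-.035,0,.04),o),(w,(310,150),(-.049,0,.04),o)],(.515,-.344,-.36))
print(p,y,r)
a=np.radians(y);t=np.array([*(p),.012]);go(o,t,y+180)
```

```text
(array([0.66407913, 0.2734097 ]), np.float64(17.439477234835508), array([-0.1,  0.1,  0.7,  2. , -0.6,  1.1,  0.3, -1.7, -2.1, -0.4,  1.1,
       -0.5]))
[ 0.51336605 -0.34267895] -16.998499297460512 [ 0.  -0.5 -0.  -1.4 -0.1  3.5 -0.1 -1.2  0.1  2.1]
tool mm [  5.2  -5.3 205.1] turn rad -0.045
```

Call:
arm_command(
  series="-15.2 -5.3 0 -0.045 0;0 0 40 0 0;0 0 40 0 0;0 0 40 0 0;0 0 40 0 0;0 0 30 0 0;0 0 15 0 0;0 0 6 0 0;0 0 0 0 0;0 0 0 0 0;0 0 0 0 255;0 0 0 0 255;0 0 0 0 255;0 0 0 0 255;0 0 0 0 255;0 0 0 0 255;0 0 0 0 255;0 0 0 0 255",
  squeeze=60,
)

```text
time_s: 4.75
tool_pos: [0.5309, -0.3515, 0.0054]
tool_rot: [180.0, -0.0, 162.9]
force: [0.7, 0.3, 1.1]
grip_width: 0.0419
grasp_force: 0.0
```

Call:
arm_command(
  series="0 0 0 0 255;0 0 0 0 255;0 0 0 0 255;0 0 0 0 255;0 0 0 0 255",
)

```text
time_s: 5.17
tool_pos: [0.531, -0.3515, 0.0054]
tool_rot: [180.0, 0.0, 162.9]
force: [-0.2, -1.0, -0.2]
grip_width: 0.0083
grasp_force: 0.0
```

The fingers closed past 36 mm without any force, so the grasp missed. Looking.

Run:
```python
from h import *
im=cams.read_camera('side');o=telemetry.get_obs();w=cams.read_camera('wrist')
print(o['grip_width'],o['grasp_force'])
a=cv2.resize(im[280:430,380:580],(640,480),interpolation=cv2.INTER_CUBIC)
cv2.imwrite('pics/m.png',cv2.resize(np.hstack([a,w]),(800,300)))
```

```text
0.005215501118969051 0.0
```

View pics/m.png

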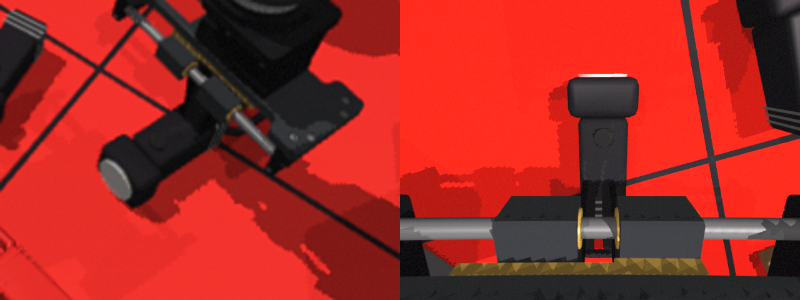

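Run:
```python
from h import *
o=telemetry.get_obs();w=cams.read_camera('wrist');s=cams.read_camera('scene')
P=o['tool_pos'];print(o['time_s'],o['grip_width'],w2p('wrist',P,o),w2p('scene',P),w2p('side',P),w2p('wrist',P+[0,0,.035],o))
for n in('scene','side'):
  print(p2w(n,(0,0),0)) if 0 else None
d=cams.read_camera('side')
x,y=w2p('side',P)[0].astype(int);a=cv2.resize(d[y-70:y+50,x-80:x+80],(400,300),interpolation=2)
x,y=w2p('scene',P)[0].astype(int);b=cv2.resize(s[y-70:y+50,x-80:x+80],(400,300),interpolation=2)
c=cv2.resize(w[240:480,160:480],(400,300),interpolation=2)
e=cv2.resize(w,(400,300))
cv2.imwrite('pics/m2.png',np.vstack([np.hstack([a,b]),np.hstack([c,e])]))
```

```text
5.2667 0.0029103213866849545 [[318.50698288 274.16590543]] [[170.43310487 272.18469537]] [[473.10349915 350.07025199]] [[318.60602447 301.77293866]]
```

View pics/m2.png

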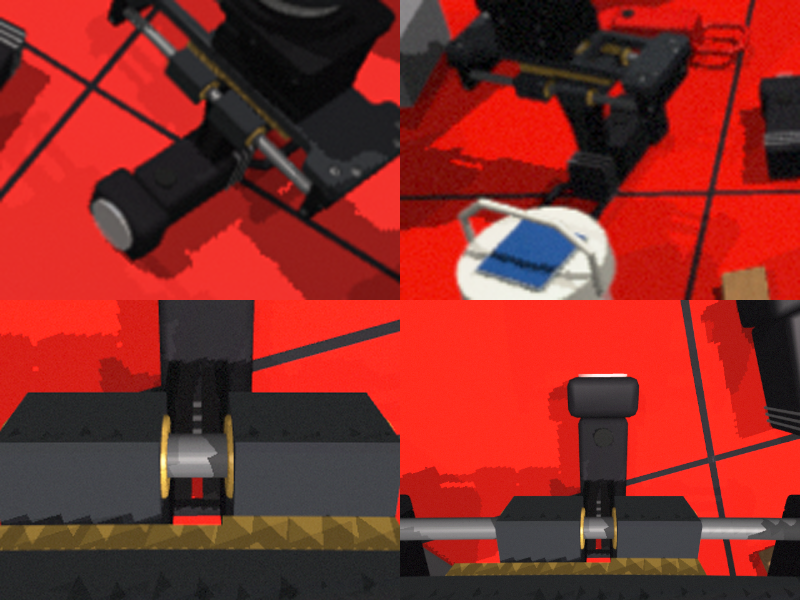

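Run:
```python
from h import *
o=telemetry.get_obs();P=o['tool_pos'];print(P,o['grip_width'],o['force'],o['qpos'].round(2))
print('finger/top meet',p2w('side',(483,338),.04),p2w('scene',(166,262),.04))
a=np.radians(-17);c,s=np.cos(a),np.sin(a)
T=lambda x,y,z:[.5134+c*x-s*y,-.3427+s*x+c*y,z]
for l in((-.063,0,.04),(-.035,0,.04),(-.01,.018,.04),(-.01,-.018,.04),(-.035,.025,.04),(-.035,-.025,.04)):
    print(l,w2p('wrist',T(*l),o)[0].round(0))
w=cams.read_camera('wrist')
# closer look: print profile of brightness across head & grip
g=w[:,:,2].astype(int)
for r in (110,120,130,140,160,180,200,220,240,260,280):
    x=np.where(g[r,240:420]<100)[0]+240; print(r,x.min() if len(x) else None,x.max() if len(x) else None,end=' | ')
```

```text
[ 0.53097963 -0.35149978  0.00540079] 0.00045282012723722357 [ 0.28288507 -0.15566116 -0.44695868] [  5.07  27.58  33.15  97.05 -16.93  60.42 116.56]
finger/top meet [ 0.53915662 -0.35689786  0.04      ] [ 0.53483494 -0.35393569  0.04      ]
(-0.063, 0, 0.04) [326. 121.]
(-0.035, 0, 0.04) [326. 189.]
(-0.01, 0.018, 0.04) [365. 243.]
(-0.01, -0.018, 0.04) [286. 243.]
(-0.035, 0.025, 0.04) [383. 189.]
(-0.035, -0.025, 0.04) [269. 189.]
110 None None | 120 None None | 130 270 379 | 140 268 381 | 160 269 380 | 180 272 376 | 200 286 364 | 220 286 363 | 240 287 362 | 260 288 361 | 280 288 419 |
```

The torch sits exactly where predicted and the TCP height is right, yet the fingers read fully shut with no contact force. I'll reopen and retry with a lower grip force, in short calls so I can watch the width.

Call:
arm_command(
  series="0 0 0 0 0;0 0 0 0 0;0 0 0 0 0;0 0 0 0 0;0 0 0 0 0;0 0 0 0 0;0 0 0 0 0;0 0 0 0 0;0 0 0 0 0;0 0 0 0 0;0 0 0 0 0;0 0 0 0 0;0 0 0 0 0;0 0 0 0 0",
  squeeze=30,
)

```text
time_s: 6.63
tool_pos: [0.531, -0.3515, 0.0054]
tool_rot: [180.0, 0.0, 162.9]
force: [-0.3, 0.3, 0.3]
grip_width: 0.0838
grasp_force: 0.0
```

Run:
```python
from h import *
o=telemetry.get_obs();w=cams.read_camera('wrist');print(o['grip_width'],o['force'],o['grasp_force'])
d=cams.read_camera('side');x,y=473,350;a=cv2.resize(d[y-70:y+50,x-80:x+80],(400,300),interpolation=2)
cv2.imwrite('pics/m3.png',np.hstack([a,cv2.resize(w,(400,300))]))
```

```text
0.08377007436229517 [-0.34175076  0.34766579  0.32650802] 0.0
```

View pics/m3.png

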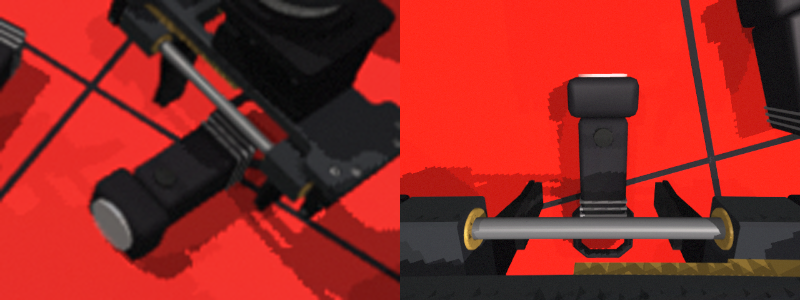

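The jaws straddle the grip correctly and the torch hasn't moved. I'll move to mid-grip and close again.

Call:
arm_command(
  series="10 0 0 0 0;10 0 0 0 0;0 0 0 0 0;0 0 0 0 120;0 0 0 0 120;0 0 0 0 120;0 0 0 0 120;0 0 0 0 120;0 0 0 0 120;0 0 0 0 135;0 0 0 0 140;0 0 0 0 145;0 0 0 0 150;0 0 0 0 155;0 0 0 0 160;0 0 0 0 160",
  squeeze=30,
)

```text
time_s: 8.07
tool_pos: [0.5119, -0.3455, 0.0054]
tool_rot: [180.0, 0.0, 162.9]
force: [0.5, -0.8, 0.2]
grip_width: 0.0331
grasp_force: 0.0
```

Call:
arm_command(
  series="0 0 0 0 0;0 0 0 0 0;0 0 0 0 0;0 0 0 0 0;0 0 0 0 0;0 0 0 0 0;25 0 0 0 0;24 0 0 0 0;0 0 0 0 60;0 0 0 0 100;0 0 0 0 105;0 0 0 0 110;0 0 0 0 115;0 0 0 0 120;0 0 0 0 125;0 0 0 0 130;0 0 0 0 135;0 0 0 0 135",
  squeeze=30,
)

```text
time_s: 9.57
tool_pos: [0.4651, -0.3312, 0.0054]
tool_rot: [180.0, -0.0, 162.9]
force: [0.1, 0.3, -0.3]
grip_width: 0.042
grasp_force: 0.0
```

Run:
```python
from h import *
o=telemetry.get_obs();w=cams.read_camera('wrist');print(o['grip_width'],o['force'],o['grasp_force'],o['tool_pos'])
d=cams.read_camera('side');x,y=450,355;a=cv2.resize(d[y-70:y+50,x-80:x+80],(400,300),interpolation=2)
cv2.imwrite('pics/m4.png',np.hstack([a,cv2.resize(w,(400,300))]))
```

```text
0.0419859252381058 [ 0.08779992  0.25406347 -0.29250339] 0.0 [ 0.4650508  -0.33118766  0.00536699]
```

View pics/m4.png

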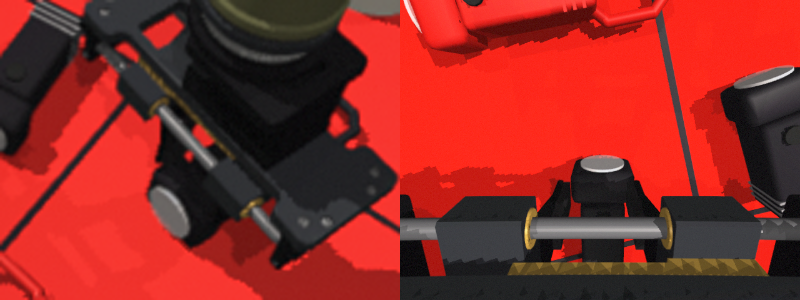

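No contact force at the head either. I'll test whether the torch is solid to the fingers at all by pressing down gently on the grip top with the fingers shut.

Call:
arm_command(
  series="0 0 0 0 0;0 0 0 0 0;0 0 0 0 0;0 0 -40 0 255;0 0 -20 0 255;-25 0 0 0 255;-24 0 0 0 255;0 0 0 0 255;0 0 0 0 255;0 0 0 0 255;0 0 0 0 255;0 0 0 0 255;0 0 0 0 255;0 0 10 0 255;0 0 5 0 255;0 0 5 0 255;0 0 3 0 255;0 0 2 0 255;0 0 2 0 255;0 0 0 0 255",
)

```text
time_s: 11.33
tool_pos: [0.5116, -0.3455, 0.038]
tool_rot: [180.0, -0.0, 162.9]
force: [-0.3, 0.3, 0.2]
grip_width: 0.0003
grasp_force: 0.0
```

Call:
arm_command(
  series="0 0 3 0 255;0 0 3 0 255;0 0 3 0 255;0 0 3 0 255;0 0 3 0 255;0 0 0 0 255",
)

```text
time_s: 11.83
tool_pos: [0.5114, -0.3453, 0.0226]
tool_rot: [180.0, -0.1, 162.9]
force: [-0.0, -0.6, 0.2]
grip_width: 0.0006
grasp_force: 0.0
```

Run:
```python
from h import *
o=telemetry.get_obs();w=cams.read_camera('wrist');print(o['time_s'],o['force'],o['tool_pos'])
# does torch still sit where predicted? torch dark edge vs predicted
a=np.radians(-17);c,s=np.cos(a),np.sin(a)
T=lambda x,y,z:[.5134+c*x-s*y,-.3427+s*x+c*y,z]
for l in((-.063,0,.04),(-.05,.025,.03),(-.05,-.025,.03)): print(l,w2p('wrist',T(*l),o)[0].round(0))
g=w[:,:,2].astype(int)
for r in range(100,300,20):
    x=np.where(g[r,240:420]<100)[0]+240; print(r,(x.min(),x.max()) if len(x) else None,end=' | ')
b=cv2.imread('pics/w2.png')
# any other change in static scene view: torch area in side/scene vs start
for n in('scene','side'):
    d=cv2.absdiff(cams.read_camera(n),cv2.imread(f'pics/{n}0.png')).max(2)
    m=cv2.morphologyEx((d>60).astype(np.uint8),cv2.MORPH_OPEN,np.ones((3,3)))
    k=cv2.connectedComponentsWithStats(m);print(n,[tuple(map(int,q)) for q in k[2][1:] if q[4]>60])
```

```text
11.8333 [-0.0248942  -0.56784744  0.17617699] [ 0.5113783  -0.34528081  0.02257022]
(-0.063, 0, 0.04) [325. 167.]
(-0.05, 0.025, 0.03) [373. 191.]
(-0.05, -0.025, 0.03) [275. 191.]
100 None | 120 None | 140 None | 160 None | 180 (np.int64(273), np.int64(373)) | 200 (np.int64(274), np.int64(372)) | 220 (np.int64(281), np.int64(363)) | 240 (np.int64(289), np.int64(357)) | 260 (np.int64(290), np.int64(357)) | 280 (np.int64(290), np.int64(356)) | scene [(98, 0, 117, 80, 2869), (289, 17, 26, 46, 550), (331, 17, 27, 50, 992), (556, 29, 52, 45, 1254), (93, 71, 14, 14, 153), (132, 76, 23, 13, 170), (102, 97, 13, 9, 78), (127, 96, 29, 5, 126), (69, 126, 140, 154, 8496), (233, 183, 237, 45, 3868), (222, 188, 11, 9, 65), (480, 206, 22, 18, 319), (83, 282, 29, 7, 172)]
side [(3, 0, 76, 121, 3814), (205, 0, 334, 139, 14034), (228, 45, 40, 21, 517), (299, 75, 341, 405, 25378), (548, 99, 25, 15, 124), (526, 130, 83, 44, 1872), (0, 148, 81, 136, 5434), (87, 203, 219, 277, 15564), (0, 210, 76, 112, 3378), (68, 320, 7, 14, 72), (485, 320, 24, 18, 227), (68, 337, 28, 41, 451), (543, 381, 42, 27, 399), (172, 447, 46, 33, 415), (9, 456, 15, 10, 103), (291, 461, 27, 19, 300), (246, 464, 18, 16, 135)]
```

The fingers pass through the grip from above as well, with no force, and the torch stays put. Next I'll check whether the loop is solid by closing on its side bars.

Call:
arm_command(
  series="0 0 -40 0 0;-36 0 0 0 0;-36 0 0 0 0;0 0 0 0 0;0 0 0 0 0;0 0 0 0 0;0 0 0 0 0;0 0 0 0 0;0 0 0 0 0;0 0 35 0 0;0 0 17 0 60;0 0 0 0 80;0 0 0 0 95;0 0 0 0 105;0 0 0 0 115;0 0 0 0 125;0 0 0 0 135;0 0 0 0 135;0 0 0 0 135",
  squeeze=20,
)

```text
time_s: 13.57
tool_pos: [0.5809, -0.3669, 0.0118]
tool_rot: [180.0, 0.0, 162.9]
force: [-0.1, -0.2, -0.3]
grip_width: 0.0415
grasp_force: 0.0
```

The loop isn't solid either. One diagnostic: touch the crate top lightly to see whether the fingers meet anything.

Call:
arm_command(
  series="0 0 5 0 135;0 0 3 0 135;0 0 2 0 135;0 0 2 0 135;0 0 1 0 135;0 0 1 0 135;0 0 1 0 135;0 0 0 0 135",
)

```text
time_s: 14.23
tool_pos: [0.5806, -0.3667, -0.0038]
tool_rot: [180.0, -0.0, 162.9]
force: [0.2, -0.1, -0.0]
grip_width: 0.0408
grasp_force: 0.0
```

The TCP went 4 mm below the crate top with no reaction, so the fingers don't seem to make contact with anything. As a last check, a proper full-force grasp at the grip and a lift, to rule out faulty readings.

Call:
arm_command(
  series="0 0 -30 0 0;0 0 -35 0 0;27 0 0 0 0;25 0 0 0 0;0 0 0 0 0;0 0 0 0 0;0 0 30 0 0;0 0 25 0 0;0 0 4 0 0;0 0 0 0 110;0 0 0 0 130;0 0 0 0 140;0 0 0 0 150;0 0 0 0 150;0 0 0 0 150;0 0 0 0 150;0 0 -10 0 150;0 0 -20 0 150;0 0 -20 0 150;0 0 0 0 150",
  squeeze=60,
)

```text
time_s: 15.9
tool_pos: [0.5335, -0.3536, 0.0575]
tool_rot: [-179.9, 0.4, 162.9]
force: [0.7, -0.5, -0.1]
grip_width: 0.0364
grasp_force: 0.0
```

Run:
```python
from h import *
o=telemetry.get_obs();w=cams.read_camera('wrist');d=cams.read_camera('side')
print({k:o[k] for k in('time_s','force','tool_pos','grip_width','grasp_force')})
a=np.radians(-17);c,s=np.cos(a),np.sin(a)
T=lambda x,y,z:[.5134+c*x-s*y,-.3427+s*x+c*y,z]
for dz in(0,.05):
  print('lift',dz,[w2p('wrist',T(*l),o)[0].round(0).tolist() for l in((-.063,0,.04+dz),(-.05,.025,.03+dz),(-.05,-.025,.03+dz))])
g=w[:,:,2].astype(int)
for r in range(80,300,20):
    x=np.where(g[r,240:420]<100)[0]+240; print(r,(int(x.min()),int(x.max())) if len(x) else None,end=' | ')
x,y=470,345;A=cv2.resize(d[y-70:y+50,x-80:x+80],(400,300),interpolation=2)
cv2.imwrite('pics/m5.png',np.hstack([A,cv2.resize(w,(400,300))]))
```

```text
{'time_s': 15.9, 'force': array([ 0.66726862, -0.45829573, -0.07684853]), 'tool_pos': array([ 0.53352125, -0.35356002,  0.0574947 ]), 'grip_width': 0.03639810164664509, 'grasp_force': 0.0}
lift 0 [[327.0, 115.0], [370.0, 139.0], [283.0, 139.0]]
lift 0.05 [[329.0, 114.0], [384.0, 145.0], [273.0, 145.0]]
80 None | 100 None | 120 (285, 366) | 140 (282, 369) | 160 (283, 366) | 180 (295, 355) | 200 (295, 355) | 220 (296, 354) | 240 (296, 419) | 260 (297, 358) | 280 (263, 353) |
```

View pics/m5.png

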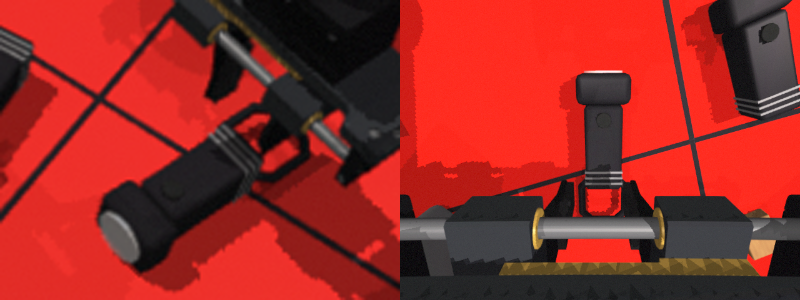

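The torch didn't move. These views do give another explanation, though. The open fingertips span about 188 px for 87 mm in the wrist picture, about 2.16 px/mm, which is a depth of 177 mm. At the stated TCP it would be 217 mm. So the real finger ends sit about 40 mm above the reported TCP, and I've been closing above the torch the whole time. I'll open and go lower, stepping carefully.

Call:
arm_command(
  series="0 0 0 0 0;0 0 0 0 0;0 0 0 0 0;0 0 0 0 0;0 0 30 0 0;0 0 25 0 0;0 0 15 0 0;0 0 5 0 0;0 0 3 0 0;0 0 0 0 0",
)

```text
time_s: 16.83
tool_pos: [0.531, -0.3518, -0.0255]
tool_rot: [-180.0, -0.0, 162.9]
force: [0.1, -0.7, 0.8]
grip_width: 0.0861
grasp_force: 0.0
```

Call:
arm_command(
  series="0 0 0 0 150;0 0 0 0 200;0 0 0 0 255;0 0 0 0 255;0 0 0 0 255;0 0 0 0 255;0 0 0 0 255;0 0 0 0 255;0 0 0 0 255;0 0 0 0 255",
  squeeze=60,
)

```text
time_s: 17.67
tool_pos: [0.5314, -0.3508, -0.0255]
tool_rot: [179.9, 0.0, 162.9]
force: [0.7, 1.4, 0.8]
grip_width: 0.0354
grasp_force: 59.9
```

It's gripped: width 35.4 mm, 60 N. I'll lift it while the carry is worked out.

Call:
arm_command(
  series="0 0 -10 0 255;0 0 -30 0 255;0 0 -40 0 255;0 0 -40 0 255;0 0 -40 0 255;0 0 -40 0 255;0 0 -10 0 255;0 0 0 0 255;0 0 0 0 255",
)

```text
time_s: 18.42
tool_pos: [0.5305, -0.3515, 0.1841]
tool_rot: [180.0, -0.0, 162.9]
force: [0.1, -0.6, -2.5]
grip_width: 0.0357
grasp_force: 59.9
```

Run:
```python
from h import *
o=telemetry.get_obs();print(o['grasp_force'],o['tool_pos'],o['tool_rot'],o['qpos'].round(0))
go(o,(.6084,.2559,.18),197.4)
print('pink base',p2w('side',(208,172),0),p2w('scene',(502,282),0),'open hook',p2w('scene',(348,330),0))
print('torch moved?',[w2p('side',P).round(0).tolist() for P in(o['tool_pos'],)])
w=cams.read_camera('wrist');g=w[:,:,2].astype(int)
for r in range(80,300,20):
    x=np.where(g[r,240:420]<100)[0]+240; print(r,(int(x.min()),int(x.max())) if len(x) else None,end=' | ')
```

```text
59.86762915737927 [ 0.53052631 -0.35150177  0.18407724] [ 1.79989606e+02 -6.52694567e-03  1.62861583e+02] [  2.  19.  37.  86. -12.  79. 113.]
tool mm [104.6 603.4   4.1] turn rad -0.603
pink base [0.55979001 0.38631302 0.        ] [ 5.73298804e-01  4.05711396e-01 -1.11022302e-16] open hook [0.70824384 0.04605741 0.        ]
torch moved? [[[501.0, 287.0]]]
80 (390, 394) | 100 (395, 399) | 120 (399, 404) | 140 (251, 408) | 160 (252, 413) | 180 (253, 417) | 200 (277, 419) | 220 (272, 365) | 240 (268, 364) | 260 (273, 363) | 280 (274, 362) |
```

Call:
arm_command(
  series="3 18 0 0 255;6 35 0 0 255;6.5 37 0 0 255;6.5 37 0 0 255;6.5 37 0 0 255;6.5 37 0 0 255;6.5 37 0 0 255;6.5 37 0 0 255;6.5 37 0 0 255;6.5 37 0 0 255;6.5 37 0 0 255;6.5 37 0 0 255;6.5 37 0 0 255;6.5 37 0 0 255;6.5 37 0 0 255;6.5 37 0 0 255;4 28 0 0 255;0 0 0 0 255",
)

```text
time_s: 19.97
tool_pos: [0.6043, 0.2611, 0.1797]
tool_rot: [180.0, -0.4, 163.5]
force: [-1.3, 0.9, -2.5]
grip_width: 0.036
grasp_force: 59.9
```

Call:
arm_command(
  series="0 0 0 -0.1 255;0 0 0 -0.1 255;0 0 0 -0.1 255;0 0 0 -0.1 255;0 0 0 -0.1 255;0 0 0 -0.1 255;0 0 0 0 255;0 0 0 0 255",
)

```text
time_s: 20.63
tool_pos: [0.6067, 0.2508, 0.1818]
tool_rot: [-180.0, -0.2, -162.9]
force: [-0.4, 0.1, -1.5]
grip_width: 0.0355
grasp_force: 59.9
```

Run:
```python
from h import *
o=telemetry.get_obs();print(o['time_s'],o['grasp_force'],o['tool_pos'],o['tool_rot'],o['qpos'].round(0))
go(o,(.6084,.2559,.08),197.4)
```

```text
20.6333 59.86712694168091 [0.60670226 0.25075088 0.18182977] [-179.96202443   -0.23776263 -162.91738613] [-35.  19.  13.  82.  -4.  79.  85.]
tool mm [ -3.1   4.4 101.8] turn rad -6.289
```

Call:
arm_command(
  series="-3.1 4.4 30 -0.006 255;0 0 40 0 255;0 0 30 0 255;0 0 15 0 255;0 0 0 0 255;0 0 0 0 255;0 0 0 0 255",
)

```text
time_s: 21.22
tool_pos: [0.6105, 0.257, 0.0707]
tool_rot: [180.0, 0.1, -162.5]
force: [0.8, 0.6, -1.8]
grip_width: 0.0355
grasp_force: 59.9
```

Call:
arm_command(
  series="-1 -1 12 0 255;0 0 12 0 255;0 0 8 0 255;0 0 6 0 255;0 0 6 0 255;0 0 6 0 255;0 0 6 0 255;0 0 6 0 255;0 0 6 0 255;0 0 0 0 255",
)

```text
time_s: 22.05
tool_pos: [0.6096, 0.2557, -0.0002]
tool_rot: [-180.0, -0.1, -162.4]
force: [-1.7, -1.1, -0.6]
grip_width: 0.0354
grasp_force: 59.9
```

Call:
arm_command(
  series="0 0 6 0 255;0 0 6 0 255;0 0 5 0 255;0 0 3 0 255;0 0 2 0 255;0 0 2 0 255;0 0 0 0 255;0 0 0 0 255",
)

```text
time_s: 22.72
tool_pos: [0.6108, 0.2561, -0.0226]
tool_rot: [180.0, 0.0, -162.4]
force: [0.4, -1.0, -2.0]
grip_width: 0.0351
grasp_force: 59.9
```

Call:
arm_command(
  series="0 0 1 0 255;0 0 1 0 255;0 0 1 0 255;0 0 1 0 255;0 0 0 0 255;0 0 0 0 255",
)

```text
time_s: 23.22
tool_pos: [0.611, 0.2562, -0.0256]
tool_rot: [180.0, 0.0, -162.4]
force: [-2.8, -0.5, 5.6]
grip_width: 0.0355
grasp_force: 59.9
```

```bash
cat > g.py <<'E'
from h import *
a=np.radians(17.4);L=np.array([[.6641+np.cos(a)*x,.2734+np.sin(a)*x,.068] for x in np.linspace(0,.056,9)])
print(telemetry.get_obs()['force'])
for n in('side','scene'):
    old=cv2.imread(f'pics/{n}0.png');new=cams.read_camera(n)
    for im in(old,new):
        print(n,[im[int(round(v)),int(round(u))].tolist() for u,v in w2p(n,L)])
E
python3 g.py
```

```text
[-2.84810666 -0.50800436  5.60185061]
side [[139, 143, 143], [142, 147, 151], [157, 162, 165], [152, 156, 157], [170, 175, 181], [165, 171, 177], [160, 166, 169], [153, 158, 161], [89, 88, 90]]
side [[13, 10, 11], [11, 10, 10], [7, 7, 6], [6, 6, 7], [4, 5, 6], [7, 7, 7], [6, 6, 7], [6, 9, 8], [17, 17, 17]]
scene [[167, 169, 170], [141, 143, 142], [109, 110, 111], [130, 132, 132], [111, 113, 114], [130, 130, 132], [109, 108, 111], [94, 90, 90], [75, 74, 73]]
scene [[160, 163, 163], [125, 123, 126], [102, 102, 103], [112, 112, 113], [97, 97, 99], [111, 112, 113], [99, 99, 100], [89, 89, 86], [78, 77, 77]]
```

The scene camera shows the gate bar back in its shut line, and the force says the torch is on the crate top. Releasing and retreating.

Call:
arm_command(
  series="0 0 0 0 200;0 0 0 0 0;0 0 0 0 0;0 0 0 0 0;0 0 0 0 0;0 0 0 0 0;0 0 0 0 0;0 0 0 0 0;0 0 -15 0 0;0 0 -30 0 0;0 0 -40 0 0;0 0 -40 0 0;0 0 -40 0 0;0 0 -40 0 0;30 0 0 0 0;40 0 0 0 0;40 0 0 0 0;0 0 0 0 0;0 0 0 0 0;0 0 0 0 0",
)

```text
time_s: 24.98
tool_pos: [0.5065, 0.2231, 0.1791]
tool_rot: [180.0, 0.1, -162.4]
force: [0.0, -0.0, -0.1]
grip_width: 0.0873
grasp_force: 0.0
```

```bash
cat >> g.py <<'E'
o=telemetry.get_obs();print(o['time_s'],o['tool_pos'],o['grip_width'])
T=lambda x,y,z:[.5897+np.cos(a)*x-np.sin(a)*y,.2501+np.sin(a)*x+np.cos(a)*y,z]
new=cams.read_camera('scene');w=cams.read_camera('wrist')
for l in((-.05,0,.04),(0,0,.04),(.03,0,.04),(.072,.024,.021),(.072,-.024,.021),(.098,0,.021),(.072,.035,0),(.02,.035,0)):
    p=w2p('scene',T(*l))[0].round().astype(int);q=w2p('wrist',T(*l),o)[0].round().astype(int)
    print(l,p,new[p[1],p[0]],q,w[q[1],q[0]] if 0<=q[1]<480 and 0<=q[0]<640 else None)
E
python3 g.py
```

```text
[ 0.03632719 -0.02986094 -0.14348526]
side [[139, 143, 143], [142, 147, 151], [157, 162, 165], [152, 156, 157], [170, 175, 181], [165, 171, 177], [160, 166, 169], [153, 158, 161], [89, 88, 90]]
side [[109, 112, 113], [117, 121, 125], [130, 133, 136], [126, 130, 131], [142, 147, 152], [138, 142, 147], [133, 138, 141], [127, 132, 134], [75, 74, 75]]
scene [[167, 169, 170], [141, 143, 142], [109, 110, 111], [130, 132, 132], [111, 113, 114], [130, 130, 132], [109, 108, 111], [94, 90, 90], [75, 74, 73]]
scene [[159, 158, 162], [120, 122, 121], [96, 98, 100], [111, 112, 113], [98, 98, 102], [111, 112, 112], [95, 96, 98], [83, 82, 83], [75, 74, 75]]
25.0833 [0.507259   0.22320988 0.17888543] 0.08676153581176653
(-0.05, 0, 0.04) [427 261] [33 28 31] [320 255] [39 34 41]
(0, 0, 0.04) [438 275] [30 28 27] [320 303] [40 40 39]
(0.03, 0, 0.04) [445 284] [76 73 76] [320 330] [35 34 35]
(0.072, 0.024, 0.021) [464 301] [30 29 88] [341 356] [69 67 69]
(0.072, -0.024, 0.021) [444 306] [29 26 51] [297 356] [71 70 70]
(0.098, 0, 0.021) [461 312] [24 21 22] [319 376] [101  98 100]
(0.072, 0.035, 0) [466 307] [21 20 27] [350 345] [ 14  26 232]
(0.02, 0.035, 0) [453 290] [27 20 27] [351 303] [ 23  32 233]
```

Both cameras show the gate shut, the torch lies flat at the target pose, and the gripper is clear. Handing in.

```bash
python3 -c "
from cell import env
print(env.sign_off())"
```

```text
the job is handed in; nothing more can be done
None
```

I handed the job in at about 25 s: the looped black torch is on the gated hook, lying flat and released, and pixel checks in both fixed cameras show the gate shut. I had no pictures left to view the final state by eye. My first grasps closed above the torch because the real fingertips sit about 40 mm above the reported TCP, and the torch did not move.

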